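# Lock a microplate into a shaking incubator and close it

### The arm

A 6-joint arm with a two-finger parallel gripper is mounted at the origin on a cart in front of the work surface, level with it; the furniture and walls round the work are solid. World frame = base frame: x ahead of the robot, y to its left, z up, the work surface at z = 0. Lengths are in m, angles in rad, forces in N, time in s.
With the tool pointing down it reaches from about 0.3 to 0.775 m from the base axis. Payload 14.6 kg.
Tool frame: the origin (TCP) lies between the finger pads; the fingertips stand ctrl.tip_extent ahead of it and the grasp point (between the pads) lies 3 mm ahead of it (ctrl.tip_extent is the distance from the TCP to the fingertips, in m); z points along the fingers, y is the line along which they close (so a half turn about z gives the same grasp; the last joint's range is limited). The gripper opens to 94 mm and grips with 3 to 60 N. Pads are 16 mm wide; open, the fingers measure 119 mm over their backs; the gripper's body (75 mm by 177 mm) begins 78 mm behind the grasp point.
Start: joints at [1.25, 0.3, 1.521, -0, 1.321, -0.067], TCP at [0.138, 0.532, 0.227] pointing down, gripper open.
Joint ranges: [-3.03, 3.03], [-0.79, 2.21], [0.23, 2.52], [-1.04, 4.18], [0, 3.07], [-2.55, 2.55]. Speed limits (rad/s): [2.22, 2.22, 2.57, 3.14, 3.14, 3.14].

### API

Orientations are given as [roll, pitch, yaw] about the fixed x, y, z axes, in that order (R = Rz(yaw) Ry(pitch) Rx(roll)).
In Python, from station import ctrl gives the robot as it stands.
- The arm moves only by the shell command python3 shift.py 'ROWS' [OPENING] [FORCE]. ROWS is a JSON list of rows, 1 to 10 of them, each an object with the fields sx, sy, sz (the shift in shares of the most that a row can go, 1 being 50 mm), ax, ay, az (a rotation vector in shares of 2 rad (1.0 is 2 rad)); a field left out counts as zero; each row shifts and turns the commanded pose from where the row before left it, along the tool's axes as they then stand; what a row does not reach is not made up. A row lasts 1/10 s, in which the tool goes at most 0.05 m and 0.15 rad, less where a joint would pass 70% of its speed; a pose out of reach is approached as far as the arm can. OPENING is the finger opening in m, set as the command begins (- or left out keeps the last). The fingers move at their own pace and stop on an object; FORCE is the grip in N (left out, the last holds). Time passes only in rows, so rows that do not move let the fingers close. It prints the time, the measured TCP pose, the force, the opening and the grip force at its end. No shift or turn number may pass 1 either way. Input that does not fit is refused with a message, and nothing moves.
- ctrl.get_obs(): the state, without advancing time (a new reading comes with each control period).
- ctrl.camera(name): name is "scene" or "top" or "wrist"; returns a dict with "pixels" (384x512x3 uint8, blue, green, red), "fx", "fy", "cx", "cy" (pixels), "extrinsics" (4x4, takes a point from camera to world coordinates). Camera axes: x right, y up, looking along -z (the intrinsics and any distortion apply to the point x, -y, -z); pixel columns grow to the right and rows downward; lengths in m; the calibration is good to about 2 mm. The wrist camera is an equidistant fisheye: a pixel r from the principal point sees the ray r / f radians off the axis. A picture is of the moment at which its call begins. There is no depth.
- ctrl.hand_in(): hands the job in; it is judged then, once.
The state is a dict: "time_s": time; "qpos": joint angles; "joint_vel": joint speeds; "tau": joint torques, N m; "ee_pos": TCP position; "eef_rot": TCP orientation; "force": force on the tool from outside, world axes, zero at the start; "moment": the same for the moment, N m; "grip_width": finger opening in m; "grip_force": force on a finger pad.
Only numpy, scipy, OpenCV 4.12 (cv2) and the standard library are available. Lean on these libraries where they do the work, as an engineer would, in place of code of your own. Each camera call takes 0.05 s, during which the arm holds its last target. There are 200 camera calls.

### The job

The white microplate was only set down slanted on the incubator's pulled-out tray. Slide it forward so that its far edge goes under the fixed steel lip, then press its raised near edge down until it lies flat and the sprung catch has snapped over it. Only then push the tray fully home through the sprung flap, so that the flap falls shut behind the plate, and leave the other things on the bench where they stand.

Things in the scene. Friction and masses are not known exactly. Their poses are not given: they have to be found in the camera images.
- incubator: Low white bench instrument with grey front frame, fixed, 230 (x) x 190 (y) x 78 mm high. Origin: centre of its underside. x points to its back (the tray slides in along +x), y to its left, z up. Front face at x = -115 mm, with the drawer slot: 154 mm wide, its top 60 mm above the bench.
- nest (a point): Centre of the nest floor of the flat aluminium tray, where the plate has to lie, 16 mm above the bench; moves with the tray; axes as the incubator's. Far wall with lip: inner face at nest x = +43.7 mm. Side guides at the far corners, 12 mm high, 130.8 mm apart from the wall to x = +32, flaring to 144 mm at x = +19. Posts 8 mm high, 133.8 mm apart, at x = -40 to -26.
- lip_edge (a point): Middle of the lower front edge of the fixed steel lip, 110 mm wide, that overhangs the far end of the nest by 8 mm (nest x = +35.7 to the wall at +43.7); underside at nest z = 18 mm, top at 21.5 mm; axes as the nest's.
- catch_tip (a point): Lower inner tip of the sprung steel catch at the nest's near end, 36 mm wide; at rest nest x = -40.2, y = 0, z = 16.5 mm; axes as the nest's. From the tip a 59 degree ramp rises towards the robot to a peak at nest x = -45.7, z = 26.5 mm; below the tip the catch's stem ends the nest at x = -43.7 mm.
- catch (a joint): Catch travel in m: 0 = forward over the nest (rest, and latched), up to 0.006 = pushed back towards the robot. Spring: 1.2 N at rest plus 350 N/m. Pressing the plate's near end down (about 5 to 15 N) makes it run down the ramp and push the catch back about 4 mm, until the catch snaps forward over the plate's top edge.
- finger_plate (a point): Middle of the robot-side face of the upright finger plate at the tray's near end, where the tray is pushed in: nest x = -137.5, z = 11 mm (27 mm above the bench). The plate is 66 mm wide (y), 5 mm thick, from 12 to 42 mm above the bench, joined to the nest by a flat tongue 60 mm wide. Axes as the nest's.
- tray (a joint): Tray slide in m: 0 = fully out, 0.158 = fully home (hard stop); grows along the incubator's +x. Friction of about 8 N holds it where it is left; pushing the plate against the far wall harder than that moves it in. When home, the finger plate still stands about 40 mm in front of the incubator's face.
- flap (a joint): Black flap closing the slot, hinged along its upper edge 58 mm above the bench, 40 mm long, 152 mm wide; rad: 0 = hanging shut, grows as it swings inward (to 1.45). A weak spring shuts it. Lip, plate and catch push it open as the tray goes in; when the tray is home it falls shut behind them, over the flat tongue.
- plate: White 24-well microplate, loose, about 0.13 kg, 85.5 (x) x 127.8 (y) x 15 mm. Origin: centre of its underside; x towards the incubator, z out of the wells. At first it slants, a little askew: far lower edge on the nest floor 25 to 42 mm short of the wall, near half up on the catch's peak. Slid on to the wall its near lower edge lies on the ramp. Seated, its origin is at the nest's.
- beaker: Small clear glass beaker, 56 mm across, 68 mm high, loose, on the bench right of the tray; bystander. Origin: centre of its underside.
- dish: Pale round Petri dish, 62 mm across, 15 mm high, loose, on the bench left of the tray; bystander. Origin: centre of its underside.
- tip_box: Green closed pipette tip box, 88 x 122 x 80 mm, loose, on the bench to the left; bystander. Origin: centre of its underside.

How it is judged:
On the way:
1. with the tray still out, the plate lies flat in the nest, far edge under the lip, near edge held by the catch (x of plate in the frame of nest between -0.004 and 0.004 m and y of plate in the frame of nest between -0.006 and 0.006 m and z of plate in the frame of nest below 0.003 m and angle between the z axis of plate and the z axis of nest, either way round below 0.04 rad and angle between the x axis of plate and the x axis of nest, either way round below 0.06 rad and value of joint catch below 0.002 m and value of joint tray below 0.03 m), for 0.2 s.
At the end, for the whole second after the job is handed in: Plate flat in the nest under the lip (tilt < 0.04 rad, underside < 3 mm off the floor, within 4 mm along and 6 mm across of centre, yaw < 0.06 rad), catch forward over it (< 2 mm), tray home (> 0.152 m), flap shut (< 0.1 rad), plate at rest; bystanders within 25 mm (x of plate in the frame of nest between -0.004 and 0.004 m and y of plate in the frame of nest between -0.006 and 0.006 m and z of plate in the frame of nest below 0.003 m and angle between the z axis of plate and the z axis of nest, either way round below 0.04 rad and angle between the x axis of plate and the x axis of nest, either way round below 0.06 rad and value of joint catch below 0.002 m and value of joint tray above 0.152 m and value of joint flap below 0.1 rad and linear speed of plate below 0.01 m/s); the robot touches nothing.
It fails at once if a bystander (beaker, dish, tip box) is shifted by more than 25 mm (distance of any of beaker, dish, tip_box from where it was at the start of the episode above 0.025 m).
It fails at once if the plate falls off the tray (z of plate in the frame of nest below -0.006 m).
It also fails if it takes over 59 s, if anything falls off the work surface, if the arm or the gripper's body presses on something with over 40 N, if the wrist force passes 120 N, or if a joint passes its speed limit or range.

## Working session

There is one attempt and no reset: what is moved stays moved. The work goes in short steps, Python scripts to look and compute and a shell command to move; the robot and the scene stay as the last step left them, time stands still between calls to the robot, and variables do not carry over. Pictures are saved under pics/ and viewed, at most 10 in all, crops included, and the job is handed in when it is done.

```bash
ls; mkdir -p pics; python3 - <<'E'
from station import ctrl
import cv2,numpy as np
o=ctrl.get_obs(); print(o, ctrl.tip_extent)
for n in("scene","top"):
    c=ctrl.camera(n); cv2.imwrite(f"pics/{n}0.png",c["pixels"]); print(n,c["fx"],c["fy"],c["cx"],c["cy"],np.round(c["extrinsics"],4).tolist(),[k for k in c])
    np.savez(f"{n}0.npz",**{k:c[k] for k in("pixels","fx","fy","cx","cy","extrinsics")})
E
```

```text
pics
shift.py
station.py
{'time_s': 0.0, 'qpos': array([ 1.25038477e+00,  3.00500939e-01,  1.52159100e+00,  1.15055617e-05,
        1.32070612e+00, -6.66404248e-02]), 'joint_vel': array([ 1.27621139e-03, -3.84298844e-04, -5.49645759e-05, -1.09725153e-03,
        5.21843239e-04,  1.22742942e-04]), 'tau': array([ 2.58865388e-03, -5.31803906e+01, -3.52734590e+01,  7.09072687e-02,
        2.44325126e-02, -9.84726557e-05]), 'ee_pos': array([0.13802587, 0.53214829, 0.22686576]), 'eef_rot': array([-3.14039067e+00, -9.13885065e-05,  2.88781861e+00]), 'force': array([ 0.42348649, -0.25508668,  0.07737831]), 'moment': array([0.05908848, 0.06755829, 0.01592056]), 'grip_force': 0.0, 'grip_width': 0.09438285920522829} 0.022
scene 380.30472358093186 380.30472358093186 257.22566567107657 194.11218158696653 [[0.557, 0.5952, -0.5792, 0.12], [-0.8303, 0.3823, -0.4055, -0.1654], [-0.0199, 0.7068, 0.7072, 0.711], [0.0, 0.0, 0.0, 1.0]] ['pixels', 'fx', 'fy', 'cx', 'cy', 'extrinsics']
top 426.7599706042248 426.7599706042248 260.9381179002833 199.31769413431022 [[0.0151, 0.9822, -0.1871, 0.4305], [-0.9999, 0.0151, -0.0013, 0.17], [0.0015, 0.1871, 0.9823, 1.0239], [0.0, 0.0, 0.0, 1.0]] ['pixels', 'fx', 'fy', 'cx', 'cy', 'extrinsics']
```

```bash
python3 - <<'E'
import cv2
for n in("scene","top"):
    cv2.imwrite(f"pics/{n}0b.png",cv2.resize(cv2.imread(f"pics/{n}0.png"),(800,600),interpolation=cv2.INTER_CUBIC))
E
```

```text
(no output)
```

View pics/scene0b.png

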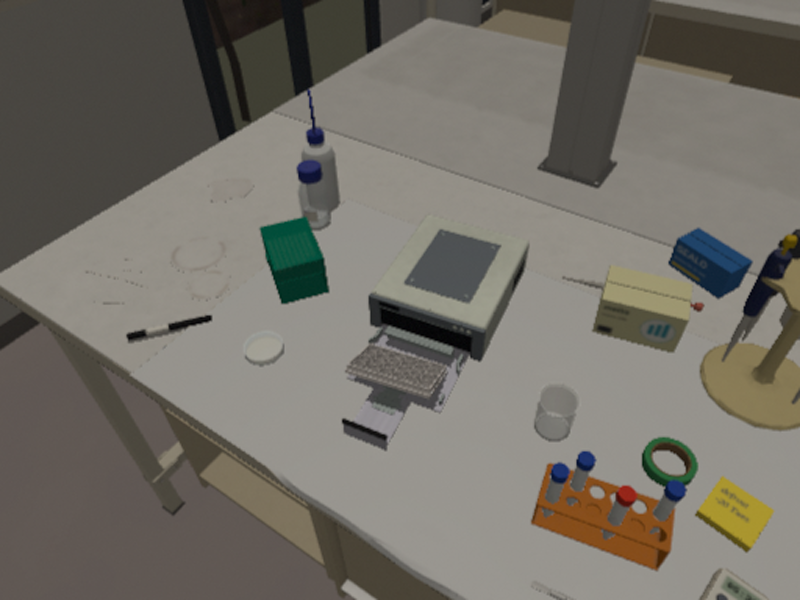

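View pics/top0b.png

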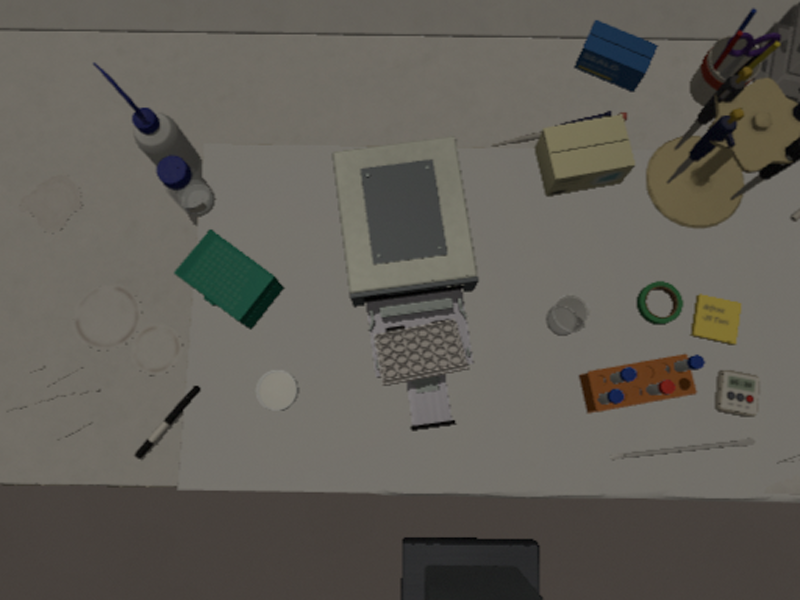

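Scene view: the slanted plate is at ~(398,370), finger plate at ~(365,432), and the beaker, dish and tip box are clear of it. Top view (800 scale): incubator top corners ~(333,155),(457,139),(476,277),(350,297), finger plate (411,428)–(454,422), plate (372–470, 320–383).

```bash
cat > h.py <<'E'
import numpy as np, cv2
def ray(c,u,v):
    E=c["extrinsics"]; d=np.array([(u-c["cx"])/c["fx"],-(v-c["cy"])/c["fy"],-1.])
    return E[:3,3],E[:3,:3]@d
def onz(c,u,v,z):
    o,d=ray(c,u,v); return o+d*(z-o[2])/d[2]
def proj(c,P):
    E=c["extrinsics"]; p=(np.atleast_2d(P)-E[:3,3])@E[:3,:3]
    return np.c_[c["cx"]+c["fx"]*p[:,0]/-p[:,2], c["cy"]-c["fy"]*p[:,1]/-p[:,2]]
def tri(a,ua,b,ub):
    A=[];y=[]
    o1,d1=ray(a,*ua);o2,d2=ray(b,*ub)
    s=np.linalg.lstsq(np.c_[d1,-d2],o2-o1,rcond=None)[0]
    p,q=o1+d1*s[0],o2+d2*s[1]
    return (p+q)/2,np.linalg.norm(p-q)
E
python3 - <<'E'
from h import *
t=np.load("top0.npz");s=np.load("scene0.npz")
f=.64
np.set_printoptions(precision=4,suppress=True)
C=[onz(t,u*f,v*f,.078) for u,v in[(333,155),(457,139),(476,277),(350,297)]]
for p in C:print(p)
print([np.linalg.norm(C[i]-C[i-1]) for i in range(4)])
for u in[(411,428),(454,422)]:print('fp',onz(t,u[0]*f,u[1]*f,.042))
print(tri(t,(411*f,428*f),s,(344*f,424*f)),tri(t,(454*f,422*f),s,(386*f,439*f)))
# crops
for n,c,(x,y,w,h) in(("t",t,(225,180,90,100)),("s",s,(210,195,110,100))):
    cv2.imwrite(f"pics/{n}c.png",cv2.resize(np.clip(c["pixels"][y:y+h,x:x+w].astype(float)*(1.8 if n=="t" else 1.2),0,255).astype(np.uint8),None,fx=6,fy=6,interpolation=cv2.INTER_CUBIC))
E
```

```text
[0.8495 0.2878 0.078 ]
[0.8784 0.1004 0.078 ]
[0.6633 0.0724 0.078 ]
[0.6306 0.2552 0.078 ]
[np.float64(0.22128942238206756), np.float64(0.1895717362629061), np.float64(0.21691102197937123), np.float64(0.18569377270807982)]
fp [0.4454 0.1639 0.042 ]
fp [0.4549 0.1016 0.042 ]
(array([0.4456, 0.1639, 0.0272]), np.float64(0.00018405215443224158)) (array([0.4552, 0.1009, 0.0319]), np.float64(0.00012135114536714112))
```

View pics/tc.png

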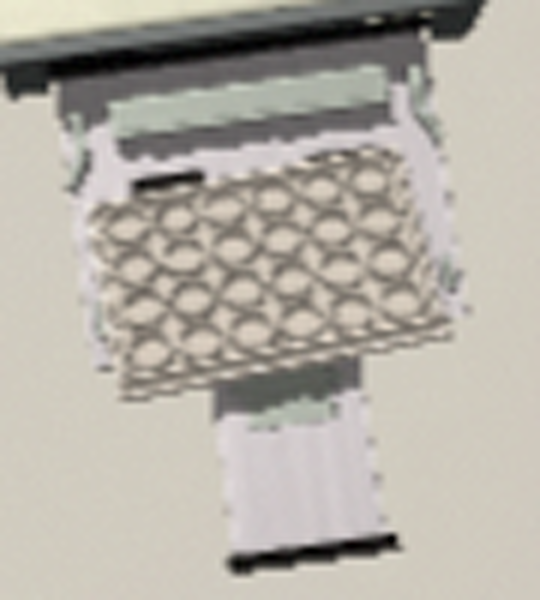

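View pics/sc.png

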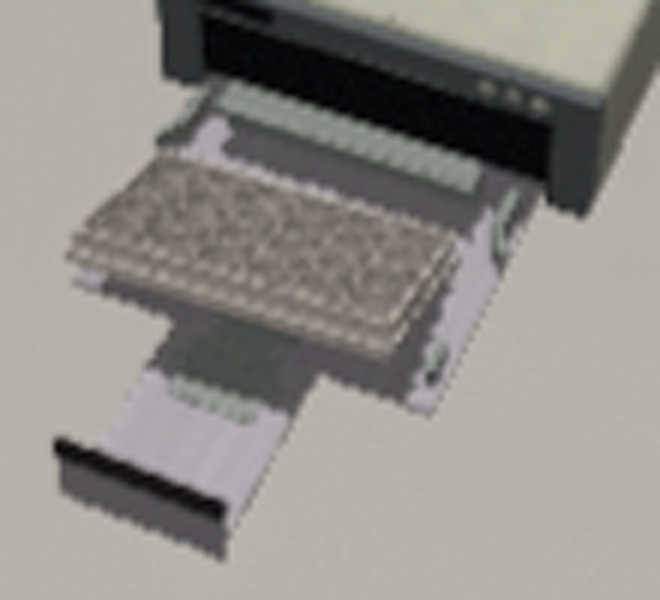

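Top crop (÷6, +225,180): lip front edge (118,135)–(390,100), finger plate near edge (230,570)–(400,548), plate near lower edge (125,400)–(452,335), slightly askew. Scene crop: finger plate near face corners ~(58,458),(222,520), lip front ~(215,105)–(475,190).

```bash
cat > fit.py <<'E'
from h import *
from scipy.optimize import least_squares
from scipy.spatial.transform import Rotation as R
np.set_printoptions(precision=4,suppress=True)
t=np.load("top0.npz");s=np.load("scene0.npz")
T=lambda u,v:(225+u/6,180+v/6); S=lambda u,v:(210+u/6,195+v/6); F=lambda u,v:(u*.64,v*.64)
m=lambda *a:np.array(a)/1000.
obs=[(t,T(230,570),m(-137.5,33,26)),(t,T(400,548),m(-137.5,-33,26)),
(t,T(116,137),m(35.7,55,18)),(t,T(390,102),m(35.7,-55,18)),
(s,S(56,458),m(-137.5,33,26)),(s,S(222,520),m(-137.5,-33,26)),(s,S(62,490),m(-137.5,33,-4)),(s,S(222,560),m(-137.5,-33,-4)),
(s,S(215,107),m(35.7,55,18)),(s,S(477,192),m(35.7,-55,18))]
def nest(p,X): 
    return R.from_euler('z',p[2]).apply(X)+[p[0],p[1],p[3]]
f=lambda p:np.concatenate([(proj(c,nest(p,X))[0]-u) for c,u,X in obs])
r=least_squares(f,[.58,.15,.15,.016],loss='soft_l1')
print("nest x y yaw z",r.x);print(f(r.x).reshape(-1,2))
p=r.x
# plate: pose in world, lower corners; half sizes
a,b=.04275,.0639
po=[(t,T(125,400),(-a,b,0)),(t,T(454,337),(-a,-b,0)),(s,S(68,258),(-a,b,0)),(s,S(388,357),(-a,-b,0)),(t,T(395,150),(a,-b,.015)),(t,T(90,207),(a,b,.015)),(s,S(160,152),(a,b,.015)),(s,S(458,240),(a,-b,.015))]
g=lambda q:np.concatenate([proj(c,R.from_rotvec(q[3:]).apply(X)+q[:3])[0]-u for c,u,X in po])
q=least_squares(g,[.55,.15,.04,0,.4,.15],loss='soft_l1').x
print("plate",q,R.from_rotvec(q[3:]).as_euler('ZYX'));print(g(q).reshape(-1,2))
Rn=R.from_euler('z',p[2])
inn=lambda w:Rn.inv().apply(w-np.array([p[0],p[1],p[3]]))
for X in[(-a,b,0),(-a,-b,0),(a,b,0),(a,-b,0)]:print("corner in nest",inn(R.from_rotvec(q[3:]).apply(X)+q[:3]))
for n,u in(("dish",(276,390)),("beaker",(566,320)),("tipbox",(230,280))):print(n,inn(onz(t,*F(*u),.015)))
E
python3 fit.py
```

```text
nest x y yaw z [0.5833 0.1514 0.1487 0.012 ]
[[-0.2002  0.2673]
 [ 0.1681  0.0161]
 [-0.2506  0.0727]
 [ 0.0602 -0.155 ]
 [-0.406  -1.7756]
 [ 0.1525 -0.6978]
 [-0.1344  0.7983]
 [ 0.7056  0.4454]
 [ 0.71    0.1027]
 [-0.5984  0.4012]]
plate [ 0.5539  0.1504  0.0293 -0.0518  0.5263  0.2095] [0.216  0.5278 0.0053]
[[-0.4634  0.6058]
 [-0.3638  0.0784]
 [-0.4852 -0.3646]
 [ 0.7438  0.1562]
 [ 0.964  -0.827 ]
 [-0.772   0.0437]
 [-0.1723  0.1458]
 [ 0.7215  0.3852]]
corner in nest [-0.0702  0.0647  0.0391]
corner in nest [-0.062  -0.0628  0.0385]
corner in nest [ 0.0035  0.0697 -0.0039]
corner in nest [ 0.0117 -0.0579 -0.0045]
dish [-0.0512  0.2265  0.003 ]
beaker [-0.0038 -0.2254  0.003 ]
tipbox [0.1278 0.2809 0.003 ]
```

Units first: shifts go in shares of 50 mm and turns go in shares of 2 rad. So -0.0368 m is -0.736, -0.024 m is -0.48, -0.134 rad / 2 = -0.067.

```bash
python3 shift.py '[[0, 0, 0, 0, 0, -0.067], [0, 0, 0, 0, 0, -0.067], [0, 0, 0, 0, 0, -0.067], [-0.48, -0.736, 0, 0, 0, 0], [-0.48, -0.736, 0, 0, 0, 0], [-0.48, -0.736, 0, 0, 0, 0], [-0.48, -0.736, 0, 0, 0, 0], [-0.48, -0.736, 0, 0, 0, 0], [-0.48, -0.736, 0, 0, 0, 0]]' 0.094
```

```text
refused: ROWS must be a list of objects with named fields. Nothing was moved.
```

The call was refused and nothing moved: it wants a list of objects with named fields. Same move again in that form.

```bash
python3 shift.py '[{"az":-0.067}, {"az":-0.067}, {"az":-0.067}, {"sx":-0.48, "sy":-0.736}, {"sx":-0.48, "sy":-0.736}, {"sx":-0.48, "sy":-0.736}, {"sx":-0.48, "sy":-0.736}, {"sx":-0.48, "sy":-0.736}, {"sx":-0.48, "sy":-0.736}]' 0.094
python3 shift.py '[{"sx":-0.48, "sy":-0.736}, {"sx":-0.48, "sy":-0.736}, {"sx":-0.48, "sy":-0.736}, {"sx":-0.48, "sy":-0.736}, {"sx":-0.48, "sy":-0.736}, {"sx":-0.48, "sy":-0.736}, {}, {}]'
cat > st.py <<'E'
from station import ctrl
import numpy as np
from scipy.spatial.transform import Rotation as R
np.set_printoptions(precision=4,suppress=True)
o=ctrl.get_obs()
q=R.from_euler('z',-.1487)
p=q.apply(o["ee_pos"]-np.array([.5833,.1514,.016]))
print("t",o["time_s"],"tcp in nest",p,"tip z",p[2]-.022,"F nest",q.apply(o["force"]),"rot",o["eef_rot"],"M",o["moment"],"w",o["grip_width"])
E
python3 st.py
```

```text
time_s: 1.0
ee_pos: [0.3139, 0.3337, 0.2273]
eef_rot: [-3.141, -0.0, -2.993]
force: [1.0, 0.2, -0.2]
grip_width: 0.0943
grip_force: 0.0
time_s: 1.8
ee_pos: [0.4881, 0.1377, 0.2269]
eef_rot: [3.141, -0.001, -2.995]
force: [-1.7, 0.2, -0.4]
grip_width: 0.0938
grip_force: 0.0
t 1.8 tcp in nest [-0.0962  0.0005  0.2109] tip z 0.18894056639532084 F nest [-1.6058  0.4491 -0.3793] rot [ 3.1415 -0.0011 -2.9951] M [ 0.0494 -0.0349 -0.0229] w 0.0938038430428037
```

Scaled: 0.04 m is 0.8, 0.035 m is 0.7.

```bash
python3 shift.py '[{"sz":0.6}, {"sz":0.8}, {"sz":0.8}, {"sz":0.7}, {"sz":0.4}, {"sz":0.28}, {}, {}]'; python3 st.py
python3 - <<'E'
from station import ctrl
import cv2
for n in("top","wrist"):
    c=ctrl.camera(n); p=c["pixels"]
    if n=="top": p=p[180:280,225:315]
    cv2.imwrite(f"pics/{n}1.png",cv2.resize(p,None,fx=6 if n=="top" else 1.5,fy=6 if n=="top" else 1.5,interpolation=cv2.INTER_CUBIC))
E
```

```text
time_s: 2.6
ee_pos: [0.4883, 0.1387, 0.0493]
eef_rot: [3.142, 0.001, -2.993]
force: [-0.7, -0.1, 0.0]
grip_width: 0.0939
grip_force: 0.0
t 2.6 tcp in nest [-0.0958  0.0015  0.0333] tip z 0.011296529313333678 F nest [-0.7251  0.0548  0.0178] rot [ 3.1415  0.0009 -2.9927] M [ 0.0103 -0.0229  0.0265] w 0.09387249287409168
```

View pics/wrist1.png

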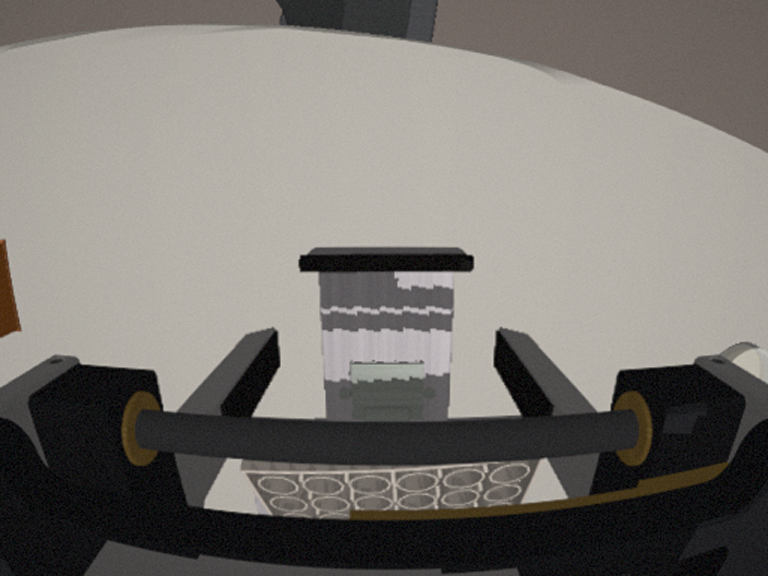

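The wrist view shows the tongue (cols 320–453) centred between the fingers (277–497) and the plate's wells ahead, so the alignment is good. Next I push forward.

Scaled: -0.006 m is -0.12, -0.003 m is -0.06.

```bash
python3 shift.py '[{"sx":-0.12}, {"sx":-0.12}, {"sx":-0.06}, {"sx":-0.06}, {"sx":-0.06}, {"sx":-0.06}, {"sx":-0.06}, {"sx":-0.06}, {}]'; python3 st.py
python3 shift.py '[{"sx":-0.04}, {"sx":-0.04}, {"sx":-0.04}, {"sx":-0.04}, {}]'; python3 st.py
```

```text
time_s: 3.6
ee_pos: [0.5181, 0.1426, 0.0484]
eef_rot: [-3.142, 0.0, -2.993]
force: [-1.3, -0.4, -0.1]
grip_width: 0.094
grip_force: 0.3
t 3.6 tcp in nest [-0.0658  0.0009  0.0324] tip z 0.010408534006294566 F nest [-1.3288 -0.255  -0.0754] rot [-3.1416  0.0001 -2.9935] M [ 0.0679  0.0608 -0.0242] w 0.09401890076373727
time_s: 4.1
ee_pos: [0.526, 0.1437, 0.0485]
eef_rot: [-3.142, 0.0, -2.993]
force: [-0.5, -0.2, -0.9]
grip_width: 0.0941
grip_force: 0.5
t 4.1 tcp in nest [-0.0579  0.0009  0.0325] tip z 0.010452432577656795 F nest [-0.5555 -0.1138 -0.9155] rot [-3.1415  0.0001 -2.9935] M [-0.1799  0.1932 -0.0732] w 0.09410013917432446
```

Scaled: -0.002 m is -0.04, -0.001 m is -0.02.

```bash
python3 shift.py '[{"sx":-0.04}, {"sx":-0.04}, {"sx":-0.02}, {"sx":-0.02}, {}]'; python3 st.py
python3 - <<'E'
from station import ctrl
import cv2,numpy as np
a=ctrl.camera("top");b=ctrl.camera("scene")
for n,c in(("top",a),("scene",b)): np.savez(f"{n}2.npz",**{k:c[k] for k in("pixels","fx","fy","cx","cy","extrinsics")})
p=cv2.resize(np.clip(a["pixels"][185:275,225:310]*1.8,0,255).astype(np.uint8),None,fx=4.6,fy=4.6,interpolation=cv2.INTER_CUBIC)
q=cv2.resize(b["pixels"][195:285,215:298],None,fx=4.6,fy=4.6,interpolation=cv2.INTER_CUBIC)
cv2.imwrite("pics/both2.png",np.hstack([p,q]))
E
```

```text
time_s: 4.6
ee_pos: [0.5318, 0.1446, 0.0484]
eef_rot: [3.142, 0.0, -2.993]
force: [-0.6, -1.2, 0.0]
grip_width: 0.0939
grip_force: 0.9
t 4.6 tcp in nest [-0.052   0.001   0.0324] tip z 0.010424865746384335 F nest [-0.8046 -1.1344  0.0348] rot [ 3.1416  0.0001 -2.9934] M [-0.3042  0.2763 -0.0475] w 0.09393594670894588
```

View pics/both2.png

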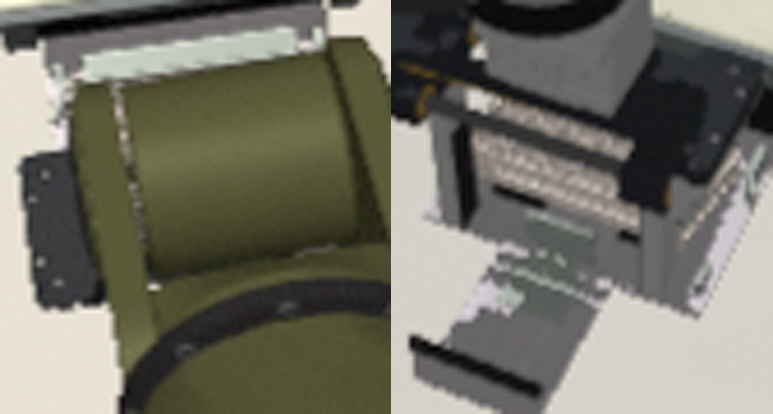

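The arm hides most of it. The left finger is at the plate's near edge and the lip is still unobstructed. I keep nudging while watching the force.

Scaled: -0.001 m is -0.02.

```bash
for i in 1; do python3 shift.py '[{"sx":-0.02}, {"sx":-0.02}, {}]' >/dev/null; python3 st.py; python3 shift.py '[{"sx":-0.02}, {"sx":-0.02}, {}]'>/dev/null; python3 st.py; done
```

```text
t 5.0 tcp in nest [-0.0505  0.0009  0.0323] tip z 0.010251694073798813 F nest [-5.0191 -2.0759  0.7387] rot [-3.1415 -0.0014 -2.9933] M [-0.4513  0.8102  0.0606] w 0.09395987774931494
t 5.3 tcp in nest [-0.0488  0.0009  0.0321] tip z 0.010068763599149613 F nest [-6.6168 -2.1668  1.9704] rot [-3.1414 -0.0024 -2.9933] M [-0.4873  1.1891  0.0322] w 0.09419647544096416
```

Scaled: -0.05 m is -1, -0.04 m is -0.8.

```bash
python3 shift.py '[{"sx":0.08}, {"sx":0.08}, {"sx":0.2, "sz":-0.6}, {"sx":0.4, "sz":-1}, {"sx":0.5, "sz":-0.8}, {"sx":0.4, "sz":-0.4}, {}]'; python3 st.py
python3 - <<'E'
from station import ctrl
import cv2,numpy as np
a=ctrl.camera("wrist");b=ctrl.camera("scene")
for n,c in(("wrist",a),("scene",b)): np.savez(f"{n}3.npz",**{k:c[k] for k in("pixels","fx","fy","cx","cy","extrinsics")})
p=cv2.resize(a["pixels"][200:384,110:400],None,fx=1.3,fy=1.3*2.2/1,interpolation=cv2.INTER_CUBIC) if 0 else cv2.resize(a["pixels"],(400,300))
q=cv2.resize(b["pixels"][195:275,215:315],(400,320),interpolation=cv2.INTER_CUBIC)
cv2.imwrite("pics/both3.png",np.hstack([cv2.copyMakeBorder(p,0,20,0,0,0),q]))
E
```

```text
time_s: 6.0
ee_pos: [0.4546, 0.1334, 0.1881]
eef_rot: [3.141, 0.006, -2.993]
force: [-0.0, -0.7, -0.7]
grip_width: 0.0937
grip_force: 0.0
t 6.0 tcp in nest [-0.1299  0.0013  0.1721] tip z 0.15010886483210098 F nest [-0.1287 -0.7236 -0.6616] rot [ 3.141  0.006 -2.993] M [ 0.047  -0.0273  0.0137] w 0.09372879765243664
```

View pics/both3.png

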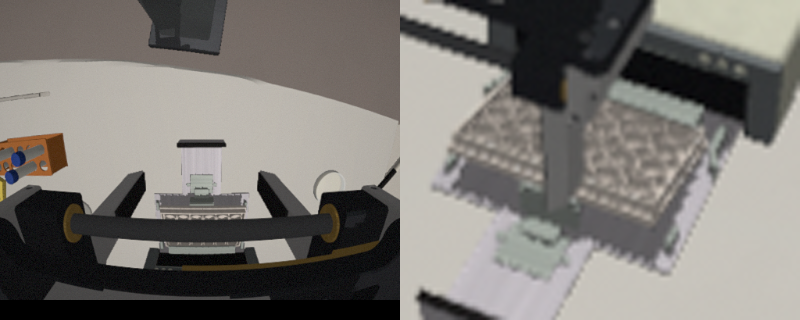

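Plate now looks square. In the scene crop its near lower edge runs ~(450,150)–(652,218), far right corner ~(705,150), close to the lip (615–700, 85–120). I'll check numerically.

```bash
cat > fit2.py <<'E'
from h import *
from scipy.optimize import least_squares
from scipy.spatial.transform import Rotation as R
np.set_printoptions(precision=4,suppress=True)
s=np.load("scene3.npz"); S=lambda u,v:(215+(u-400)/4,195+v/4)
Rn=R.from_euler('z',.1487);n0=np.array([.5833,.1514,.016])
a,b=.04275,.0639
po=[(S(450,150),(-a,b,0)),(S(652,219),(-a,-b,0)),(S(706,150),(a,-b,.015)),(S(510,77),(a,b,.015))]
def g(q): # x,y,yaw,tilt in nest; far lower edge on floor
    r=R.from_euler('ZY',q[2:4]); o=np.array([q[0],q[1],a*np.sin(q[3])])
    return np.concatenate([proj(s,Rn.apply(r.apply(X)+o)+n0)[0]-u for u,X in po])
q=least_squares(g,[0,0,0,.2]).x
print("plate in nest x,y,yaw,tilt",q,"far edge x",q[0]+a*np.cos(q[3]),"near z",2*a*np.sin(q[3]));print(g(q).reshape(-1,2))
E
python3 fit2.py
```

```text
plate in nest x,y,yaw,tilt [-0.0172 -0.0032  0.0071  0.5076] far edge x 0.020126733170878774 near z 0.04156209317828731
[[-1.9076 -0.9728]
 [ 0.8747  0.8904]
 [ 0.8456 -0.8428]
 [ 0.1821  0.6252]]
```

Scaled: 0.05 m is 1, 0.03 m is 0.6.

```bash
python3 shift.py '[{"sy":1, "sz":-0.2}, {"sy":1, "sz":-0.2}, {"sy":1}, {"sy":1}, {"sy":1}, {"sy":0.6}, {}]'; python3 st.py
python3 - <<'E'
from station import ctrl
import cv2,numpy as np
a=ctrl.camera("top");b=ctrl.camera("scene")
for n,c in(("top",a),("scene",b)): np.savez(f"{n}4.npz",**{k:c[k] for k in("pixels","fx","fy","cx","cy","extrinsics")})
p=cv2.resize(np.clip(a["pixels"][185:265,230:310]*1.8,0,255).astype(np.uint8),None,fx=5,fy=5,interpolation=cv2.INTER_CUBIC)
q=cv2.resize(b["pixels"][195:275,215:295],None,fx=5,fy=5,interpolation=cv2.INTER_CUBIC)
cv2.imwrite("pics/both4.png",np.hstack([p,q]))
E
```

```text
time_s: 6.8
ee_pos: [0.4129, 0.4113, 0.2019]
eef_rot: [-3.141, -0.002, -2.99]
force: [-0.2, -0.7, -0.1]
grip_width: 0.0942
grip_force: 0.0
t 6.8 tcp in nest [-0.13    0.2823  0.1859] tip z 0.16391098029299464 F nest [-0.2801 -0.6153 -0.1258] rot [-3.1406 -0.0024 -2.99  ] M [ 0.0395 -0.0204 -0.0037] w 0.0942097946996006
```

View pics/both4.png

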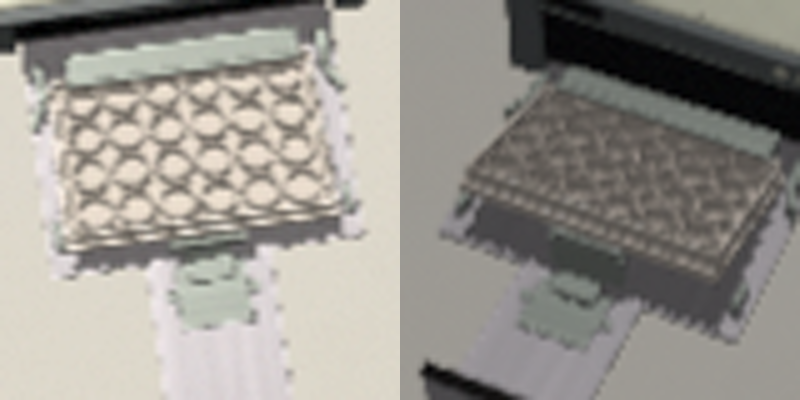

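Top view: plate square to the tray, corners ~(55,88),(308,62),(340,215),(68,248), far edge right at the lip's front edge; scene: near lower edge ~(467,190)–(715,275). Near end still raised.

```bash
cat > fit3.py <<'E'
from h import *
from scipy.optimize import least_squares
from scipy.spatial.transform import Rotation as R
np.set_printoptions(precision=4,suppress=True)
t=np.load("top4.npz");s=np.load("scene4.npz"); S=lambda u,v:(215+(u-400)/5,195+v/5); T=lambda u,v:(230+u/5,185+v/5)
Rn=R.from_euler('z',.1487);n0=np.array([.5833,.1514,.016])
a,b=.04275,.0639
po=[(t,T(68,250),(-a,b,0)),(t,T(341,217),(-a,-b,0)),(t,T(55,88),(a,b,.015)),(t,T(308,62),(a,-b,.015)),
(s,S(466,190),(-a,b,0)),(s,S(716,276),(-a,-b,0)),(s,S(783,170),(a,-b,.015)),(s,S(548,90),(a,b,.015))]
def g(q):
    r=R.from_euler('ZY',q[2:4]); o=np.array([q[0],q[1],a*np.sin(q[3])+q[4]])
    return np.concatenate([proj(c,Rn.apply(r.apply(X)+o)+n0)[0]-u for c,u,X in po])
q=least_squares(g,[0,0,0,.2,0]).x
print("x,y,yaw,tilt,z0",q,"far edge x",q[0]+a*np.cos(q[3]),"near x",q[0]-a*np.cos(q[3]),"near z",2*a*np.sin(q[3]));print(g(q).reshape(-1,2))
E
python3 fit3.py
python3 - <<'E'
from h import *
s=np.load("scene4.npz");s0=np.load("scene0.npz");t=np.load("top4.npz");t0=np.load("top0.npz")
for a,b,(x,y,w,h) in((s0,s,(217,262,34,28)),(t0,t,(255,262,45,20))):
    print(cv2.phaseCorrelate(cv2.cvtColor(a["pixels"],6)[y:y+h,x:x+w].astype(float),cv2.cvtColor(b["pixels"],6)[y:y+h,x:x+w].astype(float)))
E
```

```text
x,y,yaw,tilt,z0 [-0.0041  0.0015 -0.0037  0.4334 -0.0115] far edge x 0.034649886583458335 near x -0.0429464635707943 near z 0.03590343218605456
[[ 0.0718  0.8342]
 [ 0.2482  0.304 ]
 [-1.2475 -0.4719]
 [ 0.9421 -2.0339]
 [-1.351  -1.214 ]
 [ 0.3547  0.6814]
 [ 0.9074  1.199 ]
 [-0.5959  0.4095]]
((0.4758293029315581, -0.34085581367130047), 0.897555030056527)
((0.47560638849039805, -0.8493283395830371), 1.063835833232883)
```

Scaled: -0.047 m is -0.94, -0.046 m is -0.92.

```bash
python3 shift.py '[{"sy":-0.94}, {"sy":-0.94}, {"sy":-0.94}, {"sy":-0.94}, {"sx":-0.2, "sy":-0.94, "sz":0.2}, {"sx":-0.4, "sy":-0.92, "sz":0.4}, {"sx":-0.4, "sz":0.8}, {"sx":-0.4, "sz":0.8}, {"sz":0.42}, {}]' >/dev/null; python3 st.py
```

```text
t 7.9 tcp in nest [-0.0628  0.      0.0555] tip z 0.033532873217117 F nest [-0.575   0.0528  1.0968] rot [-3.1412 -0.0061 -2.9952] M [ 0.0116  0.0142 -0.0029] w 0.0943876166528234
```

Scaled: -0.004 m is -0.08, -0.003 m is -0.06.

```bash
python3 shift.py '[{"sx":-0.08}, {"sx":-0.06}, {"sx":-0.04}, {"sx":-0.02}, {"sx":-0.02}, {}]' >/dev/null; python3 st.py;python3 shift.py '[{"sx":-0.02}, {"sx":-0.02}, {}]' >/dev/null; python3 st.py
```

```text
t 8.5 tcp in nest [-0.05    0.0015  0.0592] tip z 0.03720471263185302 F nest [-0.7307 -0.7376  0.3635] rot [ 3.1416  0.0003 -2.9933] M [ 0.0678  0.0261 -0.0138] w 0.09397425812315444
t 8.8 tcp in nest [-0.0481  0.0014  0.0589] tip z 0.03691002542349444 F nest [-0.2142  0.7652 -0.4486] rot [-3.1416 -0.0002 -2.9934] M [0.0284 0.0607 0.0483] w 0.0939857960542839
```

Scaled: 0.002 m is 0.04, 0.001 m is 0.02.

```bash
python3 shift.py '[{"sz":0.04}, {"sz":0.04}, {"sz":0.02}, {}]' >/dev/null; python3 st.py;python3 shift.py '[{"sx":-0.02}, {"sx":-0.02}, {}]' >/dev/null; python3 st.py;python3 shift.py '[{"sx":-0.02}, {"sx":-0.02}, {}]' >/dev/null; python3 st.py
```

```text
t 9.2 tcp in nest [-0.0482  0.0014  0.0537] tip z 0.031742361471409526 F nest [-1.2043  0.8567 -0.1159] rot [-3.1416 -0.0004 -2.9934] M [ 0.0125  0.131  -0.0284] w 0.09416558102554728
t 9.5 tcp in nest [-0.0471  0.0014  0.0535] tip z 0.03149189044370782 F nest [-6.7735 -1.3124  1.3998] rot [-3.1414 -0.0031 -2.9932] M [-0.2149  1.3979  0.1047] w 0.09392708892714229
t 9.8 tcp in nest [-0.0451  0.0014  0.0535] tip z 0.03149263113272983 F nest [-7.1064 -0.6392  0.2957] rot [-3.1414 -0.0032 -2.9932] M [-0.2166  1.4029  0.1335] w 0.0942366140666842
```

Scaled: -0.008 m is -0.16, 0.003 m is 0.06.

```bash
python3 shift.py '[{"sx":0.06}, {"sz":-0.16}, {"sz":-0.14}, {"sx":-0.16}, {"sx":-0.12}, {}]' >/dev/null; python3 st.py;python3 shift.py '[{"sz":0.06}, {"sz":0.06}, {"sz":0.04}, {}]' >/dev/null; python3 st.py;python3 shift.py '[{"sz":0.02}, {"sz":0.02}, {"sz":0.02}, {}]' >/dev/null; python3 st.py
```

```text
t 10.4 tcp in nest [-0.0323  0.0014  0.0688] tip z 0.0468117001388492 F nest [-0.4193  0.4189 -0.1232] rot [-3.1416  0.0003 -2.9935] M [ 0.0083 -0.0332  0.0265] w 0.09402498674254345
t 10.8 tcp in nest [-0.0334  0.0014  0.0605] tip z 0.038465604292077855 F nest [ 0.2139 -0.4666  0.1932] rot [-3.1416 -0.0008 -2.9933] M [ 0.0421  0.0125 -0.0043] w 0.09385735993042513
t 11.2 tcp in nest [-0.0331  0.0014  0.0579] tip z 0.035940209357130375 F nest [ 0.8022 -0.4429  1.2001] rot [ 3.1416  0.     -2.9934] M [ 0.0089 -0.0019  0.022 ] w 0.09390112847096561
```

Scaled: 0.001 m is 0.02.

```bash
for i in 1; do for k in a; do :; done; done; python3 shift.py '[{"sz":0.02}, {"sz":0.02}, {"sz":0.02}, {}]' >/dev/null; python3 st.py;python3 shift.py '[{"sz":0.02}, {"sz":0.02}, {"sz":0.02}, {}]' >/dev/null; python3 st.py;python3 shift.py '[{"sz":0.02}, {"sz":0.02}, {"sz":0.02}, {}]' >/dev/null; python3 st.py
```

```text
t 11.6 tcp in nest [-0.0334  0.0014  0.0549] tip z 0.032863391215161915 F nest [-4.1273 -0.3779  5.6401] rot [-3.1415 -0.0009 -2.9934] M [-0.2083  0.8359  0.0114] w 0.09386513753074219
t 12.0 tcp in nest [-0.0331  0.0014  0.0517] tip z 0.02968412902885608 F nest [-0.1399 -0.1341  0.7476] rot [ 3.1416 -0.     -2.9934] M [-0.0134  0.0292 -0.0331] w 0.09434553348501949
t 12.4 tcp in nest [-0.0332  0.0014  0.0488] tip z 0.026752647868457415 F nest [ 0.4305 -0.5505 -0.2994] rot [-3.1416 -0.0002 -2.9934] M [0.0725 0.0179 0.0098] w 0.09361867955180966
```

Scaled: 0.002 m is 0.04.

```bash
python3 shift.py '[{"sz":0.04}, {"sz":0.04}, {"sz":0.04}, {}]' >/dev/null; python3 st.py;python3 shift.py '[{"sz":0.04}, {"sz":0.02}, {"sz":0.02}, {}]' >/dev/null; python3 st.py
```

```text
t 12.8 tcp in nest [-0.0332  0.0014  0.0426] tip z 0.02062131860909862 F nest [-0.5157  0.5758  0.7498] rot [-3.1416 -0.0003 -2.9934] M [0.0262 0.0355 0.0625] w 0.0940680719256322
t 13.2 tcp in nest [-0.0332  0.0014  0.0388] tip z 0.016784047803125833 F nest [0.383  0.375  0.0832] rot [-3.1415 -0.0002 -2.9934] M [0.0375 0.0099 0.0083] w 0.09382710900151926
```

Scaled: 0.001 m is 0.02.

```bash
python3 shift.py '[{"sz":0.02}, {"sz":0.02}, {}]' >/dev/null; python3 st.py
```

```text
t 13.5 tcp in nest [-0.0331  0.0014  0.0373] tip z 0.015275845166214441 F nest [-2.0321  0.0745  3.2067] rot [-3.1416  0.0002 -2.9934] M [-0.0455  0.3345 -0.0238] w 0.09424431418949086
```

Scaled: 0.001 m is 0.02.

```bash
python3 shift.py '[{"sz":0.02}, {"sz":0.02}, {}]' >/dev/null; python3 st.py; python3 shift.py '[{"sz":0.02}, {"sz":0.02}, {}]' >/dev/null; python3 st.py
```

```text
t 13.8 tcp in nest [-0.0323  0.0014  0.037 ] tip z 0.015023503290554567 F nest [-5.8687 -1.0929 21.2564] rot [ 3.1416  0.0025 -2.9934] M [-0.3036  1.237   0.0139] w 0.09380593209824939
t 14.1 tcp in nest [-0.0309  0.0014  0.0369] tip z 0.014851782043422856 F nest [-7.9468 -1.6788 35.646 ] rot [ 3.1414  0.0064 -2.9934] M [-0.406   1.2434  0.0009] w 0.09388563580028768
```

Scaled: -0.05 m is -1, 0.04 m is 0.8.

```bash
python3 shift.py '[{"sz":-0.08}, {"sz":-0.4}, {"sx":0.6, "sz":-1}, {"sx":0.8, "sy":0.4, "sz":-0.6}, {"sx":0.6, "sy":0.8, "sz":-0.6}, {"sy":1}, {"sy":1}, {"sy":1}, {"sy":1}, {}]' 0.03 >/dev/null; python3 st.py
python3 - <<'E'
from station import ctrl
import cv2,numpy as np
a=ctrl.camera("top");b=ctrl.camera("scene")
for n,c in(("top",a),("scene",b)): np.savez(f"{n}5.npz",**{k:c[k] for k in("pixels","fx","fy","cx","cy","extrinsics")})
p=cv2.resize(np.clip(a["pixels"][185:275,230:310]*1.8,0,255).astype(np.uint8),None,fx=5,fy=5,interpolation=cv2.INTER_CUBIC)
q=cv2.resize(b["pixels"][195:285,215:295],None,fx=5,fy=5,interpolation=cv2.INTER_CUBIC)
cv2.imwrite("pics/both5.png",np.hstack([p,q]))
E
```

```text
t 15.1 tcp in nest [-0.1226  0.2589  0.1529] tip z 0.1309443202839564 F nest [ 0.5983 -0.6031  0.4864] rot [ 3.141  -0.0001 -2.9888] M [ 0.0829  0.0495 -0.0191] w 0.03020656138990951
```

View pics/both5.png

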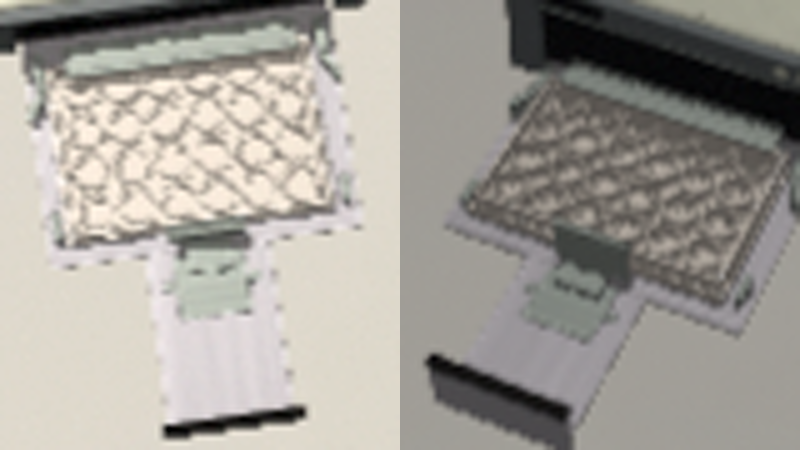

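Flat now: the plate's far edge is under the lip, the near edge (top ~(60,245)–(335,210)) lies on the floor, and the catch stands over its middle at ~(590,250). Numeric check of tray and plate:

```bash
python3 - <<'E'
from h import *
from scipy.spatial.transform import Rotation as R
np.set_printoptions(precision=4,suppress=True)
t=np.load("top5.npz");s=np.load("scene5.npz"); S=lambda u,v:(215+(u-400)/5,195+v/5); T=lambda u,v:(230+u/5,185+v/5)
Rn=R.from_euler('z',.1487);n0=np.array([.5833,.1514,.016])
inn=lambda c,u,z:Rn.inv().apply(onz(c,*u,z+.016)-n0)
print("fp",[inn(t,T(*u),.026) for u in((165,438),(305,417))],[inn(s,S(*u),.026) for u in((427,366),(570,418))])
print("near edge top", [inn(t,T(*u),.015) for u in((62,248),(337,212))],"scene lower",[inn(s,S(*u),.0) for u in((468,212),(728,305))])
E
```

```text
fp [array([-0.1316,  0.0325,  0.026 ]), array([-0.1307, -0.0318,  0.026 ])] [array([-0.1355,  0.0302,  0.026 ]), array([-0.1331, -0.0352,  0.026 ])]
near edge top [array([-0.0384,  0.0683,  0.015 ]), array([-0.0388, -0.0613,  0.015 ])] scene lower [array([-0.039,  0.065,  0.   ]), array([-0.0373, -0.0653,  0.    ])]
```

Units first: shifts go in shares of 50 mm and turns go in shares of 2 rad. So -0.044 m is -0.88, -0.043 m is -0.86.

```bash
python3 shift.py '[{"sx":0.2, "sy":-0.86}, {"sx":0.2, "sy":-0.86}, {"sx":0.248, "sy":-0.86}, {"sy":-0.86}, {"sy":-0.86, "sz":0.2}, {"sy":-0.88, "sz":0.4}, {"sz":0.8}, {"sz":0.7}, {"sz":0.4}, {}]' >/dev/null; python3 st.py
```

```text
t 16.2 tcp in nest [-0.1558 -0.006   0.0265] tip z 0.004492515971451942 F nest [-0.0765  0.2346  0.4039] rot [-3.1413 -0.0044 -2.9954] M [0.0152 0.0464 0.0092] w 0.030030538577036893
```

Scaled: -0.005 m is -0.1, -0.004 m is -0.08.

```bash
python3 shift.py '[{"sx":-0.1}, {"sx":-0.08}, {"sx":-0.06}, {"sx":-0.06}, {"sx":-0.06}, {"sx":-0.06}, {}]' >/dev/null; python3 st.py
```

```text
t 16.9 tcp in nest [-0.1332 -0.0046  0.0289] tip z 0.006904883026447123 F nest [-3.4586 -0.1071  3.9339] rot [-3.1415 -0.0008 -2.993 ] M [-0.0568  0.7043  0.138 ] w 0.030374625857867814
```

Scaled: -0.006 m is -0.12, -0.004 m is -0.08.

```bash
python3 shift.py '[{"sx":-0.08}, {"sx":-0.12}, {"sx":-0.12}, {"sx":-0.12}, {"sx":-0.12}, {"sx":-0.12}, {"sx":-0.12}, {"sx":-0.12}, {"sx":-0.12}]' >/dev/null; python3 st.py;python3 shift.py '[{"sx":-0.12}, {"sx":-0.12}, {"sx":-0.12}, {"sx":-0.12}, {"sx":-0.12}, {"sx":-0.12}, {"sx":-0.12}, {"sx":-0.12}]' >/dev/null; python3 st.py
```

```text
t 17.8 tcp in nest [-0.0816 -0.0044  0.0288] tip z 0.006834883824579266 F nest [-8.4838  1.2022  5.7995] rot [ 3.1414 -0.002  -2.9928] M [0.1929 1.5596 0.2018] w 0.029983474038233537
t 18.6 tcp in nest [-0.0336 -0.0043  0.0288] tip z 0.006838085371425565 F nest [-9.0791  2.3425  5.4154] rot [ 3.1412 -0.0021 -2.9927] M [0.3692 1.6879 0.2344] w 0.030281376362809254
```

Scaled: -0.006 m is -0.12, -0.005 m is -0.1.

```bash
python3 shift.py '[{"sx":-0.12}, {"sx":-0.12}, {"sx":-0.12}, {"sx":-0.1}, {"sx":-0.08}, {"sx":-0.06}, {}]' >/dev/null; python3 st.py
```

```text
t 19.3 tcp in nest [-0.0033 -0.0042  0.0289] tip z 0.0068577206980143385 F nest [-4.7994  3.5782  2.5939] rot [ 3.141  -0.0011 -2.9928] M [0.6058 0.9272 0.1497] w 0.03002153522100423
```

Scaled: -0.003 m is -0.06, -0.002 m is -0.04.

```bash
python3 shift.py '[{"sx":-0.06}, {"sx":-0.06}, {"sx":-0.06}, {"sx":-0.04}]' >/dev/null; python3 st.py;python3 shift.py '[{"sx":-0.04}, {"sx":-0.04}]' >/dev/null; python3 st.py
```

```text
t 19.7 tcp in nest [ 0.0073 -0.0041  0.0288] tip z 0.006804288092365052 F nest [-8.0137  2.4892  4.0081] rot [ 3.141  -0.002  -2.9927] M [0.4878 1.5178 0.2239] w 0.03022187909988037
t 19.9 tcp in nest [ 0.0085 -0.0041  0.0286] tip z 0.006642598839028971 F nest [-41.9546   1.8023  27.2832] rot [ 3.1413 -0.0102 -2.9923] M [-0.606   7.6922  0.2902] w 0.03009341613958706
```

Scaled: 0.05 m is 1, -0.04 m is -0.8.

```bash
python3 shift.py '[{"sx":0.08}, {"sx":0.4}, {"sx":0.6, "sz":-0.4}, {"sx":0.6, "sy":0.4, "sz":-0.8}, {"sx":0.4, "sy":0.8, "sz":-0.8}, {"sy":1, "sz":-0.4}, {"sy":1}, {"sy":1}, {"sy":1}, {}]' >/dev/null; python3 st.py
python3 - <<'E'
from station import ctrl
import cv2,numpy as np
a=ctrl.camera("top");b=ctrl.camera("scene")
for n,c in(("top",a),("scene",b)): np.savez(f"{n}6.npz",**{k:c[k] for k in("pixels","fx","fy","cx","cy","extrinsics")})
p=cv2.resize(np.clip(a["pixels"][165:255,230:310]*1.8,0,255).astype(np.uint8),None,fx=5,fy=5,interpolation=cv2.INTER_CUBIC)
q=cv2.resize(np.clip(b["pixels"][180:270,225:305]*1.3,0,255).astype(np.uint8),None,fx=5,fy=5,interpolation=cv2.INTER_CUBIC)
cv2.imwrite("pics/both6.png",np.hstack([p,q]))
E
```

```text
t 20.9 tcp in nest [-0.0873  0.2486  0.1378] tip z 0.11584732313025406 F nest [-0.0671 -0.552  -0.564 ] rot [ 3.1404  0.0009 -2.9885] M [ 0.0709 -0.052   0.0431] w 0.03023402671267344
```

View pics/both6.png

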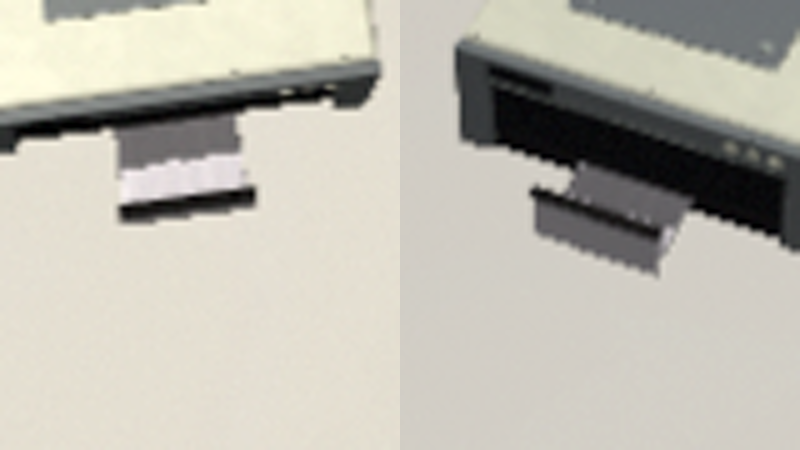

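Tray in: finger plate near edge (120,218)–(255,203) in the top crop, and the flap is black and closed across the slot. Checking the travel:

```bash
python3 - <<'E'
from h import *
from scipy.spatial.transform import Rotation as R
np.set_printoptions(precision=4,suppress=True)
t=np.load("top6.npz");s=np.load("scene6.npz"); S=lambda u,v:(225+(u-400)/5,180+v/5); T=lambda u,v:(230+u/5,165+v/5)
Rn=R.from_euler('z',.1487);n0=np.array([.5833,.1514,.016])
inn=lambda c,u,z:Rn.inv().apply(onz(c,*u,z+.016)-n0)
print("fp near face x, home expects .0205",[inn(t,T(*u),.026) for u in((120,221),(256,205))],[inn(s,S(*u),.026) for u in((533,197),(660,243))])
# template shift of the finger plate between start and now
print([inn(t,T(*u),.062) for u in((0,152),(380,80))])
E
```

```text
fp near face x, home expects .0205 [array([0.0156, 0.0338, 0.026 ]), array([ 0.0147, -0.0302,  0.026 ])] [array([0.0129, 0.0299, 0.026 ]), array([ 0.0117, -0.035 ,  0.026 ])]
[array([0.0482, 0.0837, 0.062 ]), array([ 0.0584, -0.0917,  0.062 ])]
```

```bash
python3 - <<'E'
from h import *
from scipy.spatial.transform import Rotation as R
np.set_printoptions(precision=4,suppress=True)
Rn=R.from_euler('z',.1487);n0=np.array([.5833,.1514,.016])
def prof(c,x0,x1):
    xs=np.arange(x0,x1,.0005); ys=np.arange(-.024,.022,.001)
    X,Y=np.meshgrid(xs,ys); P=Rn.apply(np.c_[X.ravel(),Y.ravel(),0*X.ravel()+.026])+n0
    uv=proj(c,P).astype(np.float32).reshape(X.shape+(2,))
    g=cv2.cvtColor(c["pixels"],cv2.COLOR_BGR2GRAY).astype(np.float32)
    return xs,cv2.remap(g,uv[...,0],uv[...,1],cv2.INTER_LINEAR).mean(0)
for n in("top","scene"):
    r=[]
    for k,(a,b) in((0,(-.155,-.115)),(5,(-.155,-.115)),(6,(-.005,.035))):
        xs,g=prof(np.load(f"{n}{k}.npz"),a,b); th=(g.min()+np.median(g))/2 if n=="top" else g.min()+25
        w=np.clip(th-g,0,None); r.append((w*xs).sum()/w.sum()); 
    print(n,"bar x",np.array(r),"travel",r[1]-r[0],r[2]-r[0])
E
```

```text
top bar x [-0.1338 -0.1275  0.0204] travel 0.006237662539161554 0.1542051466666125
scene bar x [-0.1383 -0.1321  0.0165] travel 0.006211289801499764 0.15480717085565815
```

Scaled: -0.041 m is -0.82, 0.04 m is 0.8.

```bash
python3 shift.py '[{"sx":-0.2, "sy":-0.82}, {"sx":-0.2, "sy":-0.82}, {"sx":-0.2, "sy":-0.82}, {"sx":-0.2, "sy":-0.82}, {"sx":-0.2, "sy":-0.82}, {"sx":-0.14, "sy":-0.82, "sz":0.2}, {"sz":0.8}, {"sz":0.8}, {"sz":0.34}, {}]' >/dev/null; python3 st.py
python3 shift.py '[{"sx":-0.2}, {"sx":-0.2}, {"sx":-0.16}, {"sx":-0.08}, {"sx":-0.04}, {}]' >/dev/null; python3 st.py
```

```text
t 22.0 tcp in nest [-0.0311 -0.004   0.0285] tip z 0.006469419206442499 F nest [ 0.0727 -0.2789  1.0225] rot [-3.1413 -0.0041 -2.9953] M [0.1074 0.0081 0.0205] w 0.030255439620308803
t 22.6 tcp in nest [ 0.0044 -0.0025  0.0307] tip z 0.008721241187500388 F nest [-0.4312  0.2082 -0.3046] rot [-3.1416  0.0002 -2.9935] M [ 0.0435  0.0518 -0.0116] w 0.029666067089944705
```

Scaled: -0.002 m is -0.04, -0.001 m is -0.02.

```bash
python3 shift.py '[{"sx":-0.04}, {"sx":-0.02}, {}]' >/dev/null; python3 st.py; python3 shift.py '[{"sx":-0.02}, {"sx":-0.02}, {}]' >/dev/null; python3 st.py;python3 shift.py '[{"sx":-0.02}, {}]' >/dev/null; python3 st.py
```

```text
t 22.9 tcp in nest [ 0.0074 -0.0024  0.0305] tip z 0.008480225940954211 F nest [0.1247 0.9559 0.1226] rot [-3.1416 -0.     -2.9933] M [ 0.051   0.0353 -0.0031] w 0.02999535641688232
t 23.2 tcp in nest [ 0.0081 -0.0024  0.0304] tip z 0.008359752754683508 F nest [-11.148   -0.7338   7.0257] rot [-3.1414 -0.0037 -2.993 ] M [-0.2204  1.9658  0.2278] w 0.029855791098772382
t 23.4 tcp in nest [ 0.0082 -0.0023  0.0303] tip z 0.008303129654694784 F nest [-18.055   -0.2271  11.9411] rot [-3.1414 -0.0062 -2.9928] M [-0.3723  3.3659  0.2539] w 0.030329513670924485
```

18 N without any movement confirms a hard stop, so the tray is home. I'll retract and hand in.

Scaled: -0.04 m is -0.8, 0.03 m is 0.6.

```bash
python3 shift.py '[{"sx":0.08}, {"sx":0.3}, {"sx":0.6, "sz":-0.4}, {"sx":0.4, "sz":-0.8}, {"sx":0.2, "sz":-0.8}, {"sz":-0.4}, {}, {}, {}, {}]' >/dev/null; python3 st.py
python3 -c "
from station import ctrl
print(ctrl.hand_in())"
```

```text
t 24.4 tcp in nest [-0.069  -0.0024  0.1491] tip z 0.1271362549599422 F nest [-0.349   0.3968  0.6061] rot [-3.1415 -0.0022 -2.9934] M [ 0.0208 -0.0165 -0.0394] w 0.029828632304279797
the job is handed in; nothing more can be done
None
```

The job is handed in at about 24 s with no verdict returned: the plate was pressed flat under the lip and the tray pushed to its hard stop (about 154 mm by camera, against 158 mm nominal and 152 mm required), while the snapped catch and the shut flap were judged only from the pictures.

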